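# Show the flacon's label to the inspection camera

### The job

Take the square spray flacon out of the wooden stand and hold its label up to the inspection camera: label centre at the camera's focus point, label square to the lens and cap end up, so leaning back to match the camera's downward look. The glass is thin, so never grip it with more than 50 N, and leave the two dropper bottles standing in their places and the camera untouched. Finish still holding the flacon there, motionless; do not put it down or let go.

Things in the scene. Friction and masses are not known exactly. Their poses are not given: they have to be found in the camera images.
- flacon: Square black glass spray flacon, about 70 g, loose, upright in one pocket of the stand. Origin: centre of its underside; z up. Glass body 30 x 30 mm, z = 0 to 58 mm; then a neck, then a square cap 20 x 21 mm, z = 66 to 92 mm, all one piece. Paper label on the -x face only, which faces the same way as the stand's front (-x); the two y faces are free for the fingers.
- flacon_label (a point): Centre of the label, on the flacon's -x face: (-15, 0, 29) mm in the flacon's frame.
- flacon_back (a point): Centre of the back face, on the far side from the label: (15, 0, 29) mm in the flacon's frame.
- dropper_a: Round dropper bottle with a black rubber bulb, 28 mm diameter, 93 mm high, loose, upright in another pocket of the stand. Origin: centre of its underside. Leave it standing.
- dropper_b: Like dropper_a, 90 mm high, in the remaining pocket. Leave it standing.
- stand: Wooden block fixed to the worktop, 62 (x) x 194 (y) x 24 mm high, origin: centre of its underside. Three pockets 34 x 34 mm, 16 mm deep (floor 8 mm above the worktop), at y = -72, 0 and +72 mm; which one holds the flacon changes. Its front is the -x side.
- camera_stand: Fixed stand of the inspection camera: flat dark foot plate 280 (x -205 to +75) x 80 x 6 mm, round post at x = +45 mm, 366 mm high. Origin: underside of the plate; the camera looks towards -x. A ring with a cross is marked on the plate at x = -171 mm; the focus point is straight above it, 200 mm over the worktop.
- camera_head: The camera, fixed on that post. Origin: centre of the lens front (34 mm diameter), 270 mm over the worktop. It looks along its own -x, 30 degrees below level; y is level. Housing 46 x 42 mm, ends 92 mm behind the lens front. With the flacon shown rightly, the flacon's x and y axes point the reverse way of these x and y axes, and its z axis along this z axis.
- lens (a point): Centre of the lens front, the origin of camera_head.
- focus (a point): Focus point: on the optical axis, 140 mm in front of the lens, in empty air 200 mm over the worktop. The label's centre belongs here.
Not all that is in view belongs to the job. What is shaped like the dropper_a but green or turquoise is not meant.

How it is judged:
On the way:
1. the flacon is gripped and lifted clear of the stand (height (world z) of flacon above 0.05 m and contact force between the fingers and flacon above 2 N and contact force between flacon and stand below 0.1 N), for 0.2 s.
At the end, for the whole second after the job is handed in: Held in the air at rest, touching neither stand nor camera; label centre within 15 mm of the focus point, label facing the lens, square to the optical axis and not rolled about it within 0.16 rad (9 degrees), cap end up; both dropper bottles upright in the stand (distance between flacon_label and focus below 0.015 m and distance between flacon_back and lens above 0.15 m and angle between the x axis of flacon and the x axis of camera_head, either way round below 0.16 rad and angle between the y axis of flacon and the y axis of camera_head, either way round below 0.16 rad and angle between flacon's own z axis and vertical below 0.8 rad and contact force between the fingers and flacon above 2 N and contact force between flacon and camera_stand below 0.1 N and contact force between flacon and stand below 0.1 N and linear speed of flacon below 0.02 m/s and angle between each of dropper_a, dropper_b's own z axis and vertical below 0.2 rad and distance of each of dropper_a, dropper_b from where it was at the start of the episode below 0.015 m); the arm keeps its last pose, push and grip.
It fails at once if the flacon is gripped with more than 50 N (the two fingers' forces add up to over 105 N) (contact force between the fingers and flacon above 105 N).
It fails at once if a dropper bottle is pulled out of place or tipped (distance of any of dropper_a, dropper_b from where it was at the start of the episode above 0.015 m or angle between any of dropper_a, dropper_b's own z axis and vertical above 0.35 rad).
It fails at once if the camera or its stand is touched (contact force between any of the arm, the fingers, flacon and camera_stand above 1 N).
It also fails if it takes over 32 s, if anything falls off the work surface, if the arm or the gripper's body presses on something with over 40 N, if the wrist force passes 120 N, or if a joint passes its speed limit or range.

### The arm

A 7-joint arm with a two-finger parallel gripper is mounted at the origin on a cart in front of the work surface, level with it; the furniture and walls round the work are solid. World frame = base frame: x ahead of the robot, y to its left, z up, the work surface at z = 0. Lengths are in m, angles in rad, forces in N, time in s.
With the tool pointing down it reaches from about 0.375 to 0.925 m from the base axis. Payload 3.1 kg.
Tool frame: the origin (TCP) lies between the finger pads; the fingertips stand 19 mm ahead of it and the grasp point (between the pads) is the TCP; z points along the fingers, y is the line along which they close (so a half turn about z gives the same grasp; the last joint's range is limited). The gripper opens to 85 mm and grips with 20 to 120 N. Pads are 22 mm wide; open, the fingers measure 114 mm over their backs; the gripper's body (76 mm by 85 mm) begins 54 mm behind the grasp point. The pads swing forward as they close: fully open they stand 13 mm farther back than shut.
Start: joints at [1.242, 0.383, 0.044, 1.598, -0.018, 1.161, -0.05], TCP at [0.149, -0.633, 0.25] pointing down, gripper open.
Joint ranges: [-2.61, 2.61], [-0.41, 2.15], [-1.48, 1.57], [0, 2.5], [-1.57, 4.71], [0.05, 1.97], [-2.85, 2.85]. Speed limits (rad/s): [2.79, 2.79, 3.14, 3.14, 3.14, 3.14, 3.14].

### API

Orientations are given as a unit quaternion [x, y, z, w].
In Python, from bench import move_ptp, movel, move_j, move_gripper, pause, inverse_kinematics, read_camera, camera_params, MotionError, sign_off, look_for, tip_of, read_time_s, read_qpos, read_joint_vel, read_effort, read_eef_pos, read_tcp_rot, read_ft_force, read_ft_torque, read_finger_gap, read_grasp_force gives the robot as it stands. Calls block until the motion is done:
- move_ptp(position, orientation): joint-space move of the TCP to a pose.
- movel(position, orientation=None, speed=0.15): straight line of the TCP; orientation=None keeps the orientation; speed is the mean speed in m/s.
- move_j(angles): joint-space move.
- move_gripper(opening, effort=None): finger opening in m; effort is the grip in N (None keeps the last); returns when the fingers have stopped.
- pause(seconds).
- inverse_kinematics(position, orientation): joint angles nearest the present ones, or None.
- read_camera(name): name is "scene" or "side" or "wrist"; returns the picture (420x560x3 uint8, red, green, blue); there is no depth.
- camera_params(name): a dict with "K" (3x3 intrinsics, pixels), "dist_coeffs" ([k1, k2, p1, p2, k3] as OpenCV has them; the pictures are not rectified), "camera_from_world" (4x4, takes a point from world to camera coordinates). Camera axes: x right, y down, z forward; pixel columns grow to the right and rows downward; lengths in m; the calibration is good to about 2 mm. A picture is of the moment at which its call begins: read the wrist's pose just before it. camera_params takes no time and is no camera call; for the wrist camera it gives the pose at the moment of the call.
A pose or a line that the arm cannot do raises MotionError and nothing moves.
- sign_off(): hands the job in; it is judged then, once.
Trained networks look in the newest picture that a camera, given by its name, has taken for a name from the list of things; names that differ only in an ending like _2 or _b are one class to them, and where a whole thing is asked for, a point or a joint stands for the part that bears it (a point fixed in the world has none). Each returns a list of dicts, best first, with "confidence" (0 to 1); they miss things now and then, are a little off and sometimes report something else, mostly with a low value. They report only what shows in the picture. A call takes as long as a camera call. They do not tell look-alikes from the thing itself.
- look_for(camera, name): "at" ([column, row] in pixels, amid what is visible of it).
- tip_of(camera, name): "at" ([column, row] in pixels: a listed point, or the origin of a listed thing).
Readings, each from a call of its own:
- read_time_s(): time.
- read_qpos(): joint angles.
- read_joint_vel(): joint speeds.
- read_effort(): joint torques, N m.
- read_eef_pos(): TCP position.
- read_tcp_rot(): TCP orientation.
- read_ft_force(): force on the tool from outside, world axes, zero at the start.
- read_ft_torque(): the same for the moment, N m.
- read_finger_gap(): finger opening in m.
- read_grasp_force(): force on a finger pad.
Only numpy, scipy, OpenCV 4.12 (cv2) and the standard library are available. Lean on these libraries where they do the work, as an engineer would, in place of code of your own. Each camera call takes 0.05 s, during which the arm holds its last target. There are 200 camera calls.

## Working session

There is one attempt and no reset: what is moved stays moved. The work goes in short steps, each a Python script; the robot and the scene stay as the last script left them, time stands still between calls to the robot, and variables do not carry over. Pictures are saved under pics/ and viewed, at most 10 in all, crops included, and the job is handed in when it is done.

```bash
mkdir -p pics
python3 - <<'E'
from bench import *
import cv2
ims=[]
for c in ("scene","side"):
    im=read_camera(c); cv2.imwrite(f"pics/{c}0.png",im[:,:,::-1])
    for n in ("flacon","flacon_label","dropper_a","stand","camera_stand","camera_head","lens"):
        for f in (look_for,tip_of):
            print(c,n,f.__name__,[([round(float(v)) for v in d["at"]],round(d["confidence"],2)) for d in f(c,n)[:4]])
print(read_time_s(),read_tcp_rot(),read_finger_gap())
E
```

```text
scene flacon call [([230, 294], 0.59)]
scene flacon call [([233, 306], 0.75)]
scene flacon_label call [([229, 295], 0.68)]
scene flacon_label call [([239, 301], 0.83), ([253, 284], 0.28)]
scene dropper_a call [([209, 313], 0.9), ([224, 264], 0.71), ([244, 250], 0.68), ([282, 268], 0.59)]
scene dropper_a call [([228, 277], 0.86), ([255, 284], 0.8), ([232, 305], 0.74), ([282, 280], 0.72)]
scene stand call [([253, 272], 0.7), ([231, 314], 0.57)]
scene stand call [([232, 313], 0.89)]
scene camera_stand call [([340, 204], 0.93)]
scene camera_stand call [([339, 212], 0.95), ([330, 132], 0.74)]
scene camera_head call [([344, 121], 0.77)]
scene camera_head call [([326, 134], 0.96)]
scene lens call [([210, 314], 0.58), ([347, 121], 0.56)]
scene lens call [([328, 134], 0.79)]
side flacon call [([220, 217], 0.89)]
side flacon call [([221, 234], 0.67)]
side flacon_label call []
side flacon_label call [([220, 227], 0.68)]
side dropper_a call [([267, 226], 0.92), ([209, 207], 0.83), ([237, 262], 0.82), ([279, 241], 0.54)]
side dropper_a call [([280, 254], 0.89), ([265, 239], 0.85), ([214, 223], 0.82), ([238, 248], 0.65)]
side stand call [([222, 239], 0.97)]
side stand call [([225, 234], 0.79)]
side camera_stand call [([337, 320], 0.86)]
side camera_stand call [([336, 360], 0.88)]
side camera_head call [([329, 228], 0.83)]
side camera_head call [([339, 227], 0.5)]
side lens call [([329, 229], 0.59)]
side lens call []
1.5 [ 9.93347102e-01  1.15158732e-01 -1.66167328e-05 -2.33042563e-05] 0.08534237816095801
```

View pics/scene0.png

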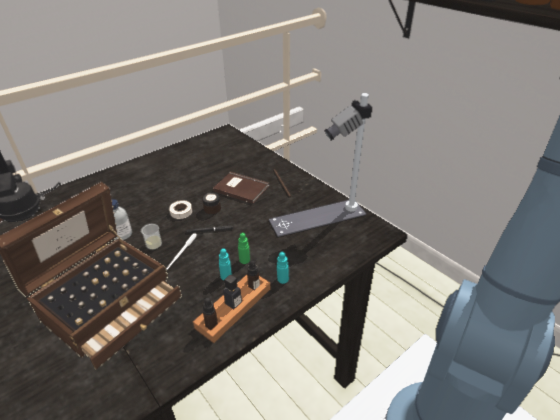

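View pics/side0.png

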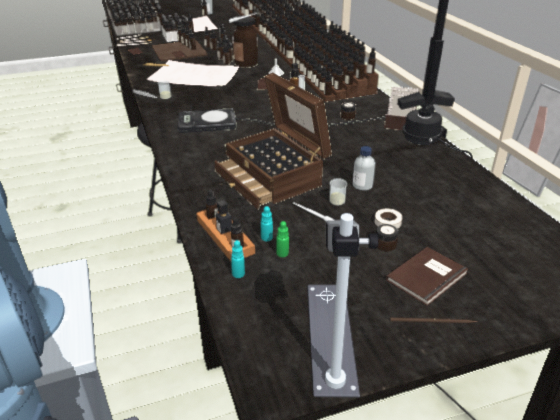

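The scene view shows the orange stand around (232,305). It holds two black droppers at (209,313) and (253,275), with the square flacon between them at (233,293), its white label towards (237,299). The look-alikes are the turquoise bottles at (224,264) and (283,268) and the green one at (244,250); they stand on the worktop and are not meant. The camera foot ring is at about (284,225) in scene and (325,295) in side.

```bash
cat > h.py <<'E'
from bench import *
import numpy as np, cv2
from scipy.spatial.transform import Rotation as R
def ray(P,px):
    u=cv2.undistortPoints(np.array([[px]],float),P["K"] if isinstance(P["K"],np.ndarray) else np.array(P["K"]),np.array(P["dist_coeffs"],float))[0,0]
    T=np.linalg.inv(np.array(P["camera_from_world"])); d=T[:3,:3]@np.array([u[0],u[1],1]); return T[:3,3],d/np.linalg.norm(d)
def tri(rays):
    A=np.zeros((3,3));b=np.zeros(3)
    for o,d in rays:
        M=np.eye(3)-np.outer(d,d);A+=M;b+=M@o
    x=np.linalg.solve(A,b); return x,[round(float(np.linalg.norm((np.eye(3)-np.outer(d,d))@(x-o)))*1000,1) for o,d in rays]
def onz(r,z): o,d=r; return o+d*(z-o[2])/d[2]
def proj(P,X):
    T=np.array(P["camera_from_world"]);return cv2.projectPoints(np.atleast_2d(X).astype(float),cv2.Rodrigues(T[:3,:3])[0],T[:3,3],np.array(P["K"],float),np.array(P["dist_coeffs"],float))[0][:,0]
E
python3 - <<'E'
from h import *
np.set_printoptions(precision=3,suppress=True)
S,D=camera_params("scene"),camera_params("side")
for n,a,b in [("flacon mid",(233,293),(224,218)),("ring",(284,225),(325,295)),("lens",(328,134),(335,229)),("postbase",(351,209),(337,379)),("dropA",(209,313),(209,207)),("dropB",(253,275),(237,232))]:
    print(n,tri([ray(S,a),ray(D,b)]),onz(ray(S,a),0.006),onz(ray(D,b),.006))
W=camera_params("wrist"); print(np.array(W["K"]),W["dist_coeffs"]); T=np.linalg.inv(np.array(W["camera_from_world"])); print(T,read_eef_pos(),R.from_quat(read_tcp_rot()).as_matrix())
a=cv2.imread("pics/scene0.png")[240:345,180:320]; b=cv2.imread("pics/side0.png")[180:285,180:320]
cv2.imwrite("pics/crop1.png",cv2.resize(np.hstack([a,b]),(784,294),interpolation=cv2.INTER_CUBIC))
E
```

```text
flacon mid (array([0.478, 0.125, 0.053]), [3.5, 3.5]) [0.509 0.105 0.006] [0.494 0.193 0.006]
ring (array([ 0.625, -0.154,  0.005]), [1.3, 1.3]) [ 0.622 -0.153  0.006] [ 0.626 -0.154  0.006]
lens (array([ 0.583, -0.27 ,  0.274]), [0.2, 0.2]) [ 0.924 -0.63   0.006] [0.742 0.052 0.006]
postbase (array([ 0.556, -0.358,  0.003]), [5.0, 5.0]) [ 0.548 -0.354  0.006] [ 0.561 -0.357  0.006]
dropA (array([0.461, 0.195, 0.049]), [2.4, 2.4]) [0.496 0.181 0.006] [0.47  0.256 0.006]
dropB (array([0.491, 0.057, 0.055]), [3.7, 3.7]) [0.524 0.032 0.006] [0.51  0.124 0.006]
[[361.41    0.    279.563]
 [  0.    361.41  206.679]
 [  0.      0.      1.   ]] [-0.064  0.     0.     0.     0.   ]
[[ 0.229 -0.924 -0.305  0.228]
 [-0.974 -0.217 -0.072 -0.615]
 [-0.     0.314 -0.95   0.373]
 [ 0.     0.     0.     1.   ]] [ 0.149 -0.633  0.25 ] [[ 0.973  0.229 -0.   ]
 [ 0.229 -0.973  0.   ]
 [-0.    -0.    -1.   ]]
```

View pics/crop1.png

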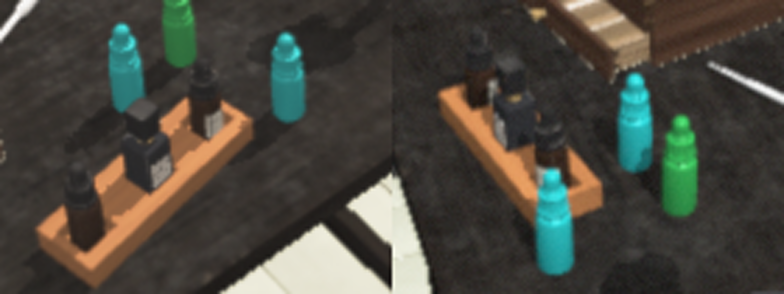

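The crop confirms it. The flacon is the middle bottle, with a square body, square cap and a white label on the front; brown-black droppers stand on both sides of it, and the turquoise and green bottles are outside the stand. I'll swing in at a small radius, well clear of the camera, and measure with the wrist camera.

```bash
cat >> h.py <<'E'
def quat(x,z):  # tool orientation from tool x and z axes
    x,z=np.array(x,float),np.array(z,float);z/=np.linalg.norm(z);x-=z*(x@z);x/=np.linalg.norm(x)
    return R.from_matrix(np.c_[x,np.cross(z,x),z]).as_quat()
def ax(a): return np.array([np.cos(a),np.sin(a),0])
E
python3 - <<'E'
from h import *
np.set_printoptions(precision=3,suppress=True)
down=[0,0,-1]; yaw=np.arctan2(.03,.138)
d=np.array([.32,.947,0]); d/=np.linalg.norm(d)
fx=np.r_[d[:2]*np.cos(np.pi/6),-.5]; fz=np.r_[d[:2]*.5,np.cos(np.pi/6)]
foc=np.array([.624,-.153,.2])
for h in (40,46):
  for t in (-30,-15,0,15,30):
    t_=np.radians(t); p=foc+fx*.015+fz*(h-29)/1000
    q=quat(fx*np.cos(t_)+fz*np.sin(t_),fx*np.sin(t_)-fz*np.cos(t_)); print(h,t,inverse_kinematics(p,q))
    X=ax(yaw);Z=np.array([0,0,1.])
    print("   grasp",inverse_kinematics(np.array([.478,.125,.008+h/1000]),quat(X*np.cos(t_)+Z*np.sin(t_),X*np.sin(t_)-Z*np.cos(t_))))
print(inverse_kinematics([.09,-.4,.3],read_tcp_rot()),inverse_kinematics([.43,.11,.27],quat(ax(yaw),down)))
E
```

```text
40 -30 [ 0.165  0.801 -0.56   1.495  1.11   1.839 -0.965]
   grasp [ 0.217  0.798 -0.704  1.708  0.373  1.346 -1.998]
40 -15 [ 0.245  0.688 -0.571  1.534  0.95   1.633 -0.892]
   grasp [ 0.257  0.639 -0.712  1.891  0.408  1.053 -2.019]
40 0 [ 0.36   0.596 -0.597  1.57   0.777  1.438 -0.782]
   grasp [ 0.246  0.479 -0.668  2.077  0.444  0.728 -2.063]
40 15 [ 0.504  0.534 -0.636  1.603  0.578  1.264 -0.629]
   grasp [ 0.395  0.423 -0.823  2.251  0.842  0.461 -2.439]
40 30 [ 0.569  0.477 -0.549  1.633  0.271  1.109 -0.377]
   grasp [-0.227  0.278 -0.173  2.44   2.178  0.16   2.396]
46 -30 [ 0.167  0.799 -0.569  1.49   1.111  1.849 -0.961]
   grasp [ 0.223  0.792 -0.713  1.708  0.372  1.356 -1.999]
46 -15 [ 0.245  0.686 -0.579  1.528  0.949  1.644 -0.889]
   grasp [ 0.264  0.631 -0.721  1.889  0.404  1.063 -2.017]
46 0 [ 0.36   0.594 -0.604  1.564  0.775  1.449 -0.781]
   grasp [ 0.259  0.471 -0.682  2.075  0.438  0.74  -2.058]
46 15 [ 0.501  0.531 -0.638  1.596  0.574  1.274 -0.629]
   grasp [ 0.461  0.435 -0.897  2.247  0.866  0.493 -2.452]
46 30 [ 0.566  0.472 -0.551  1.628  0.268  1.118 -0.38 ]
   grasp [-0.427  0.254  0.035  2.449  2.329  0.112  2.22 ]
[ 1.224 -0.133  0.023  2.073  0.003  1.201 -0.095] [ 0.709  0.012 -1.036  2.007  0.012  1.128 -1.688]
```

Run:
```python
from h import *
np.set_printoptions(precision=3,suppress=True)
down=[0,0,-1]; yaw=np.arctan2(.03,.138)
movel([.09,-.4,.3],speed=.3)
q=np.array(read_qpos()); q[0]=-.25; move_j(q); print(read_eef_pos(),read_time_s())
q=quat(ax(yaw),down)
for k,p in enumerate([[.42,.14,.28],[.42,.06,.28]]):
    move_ptp(p,q); pause(.2)
    P=camera_params("wrist"); im=read_camera("wrist"); cv2.imwrite(f"pics/w{k}.png",im[:,:,::-1]); np.save(f"w{k}.npy",P,allow_pickle=True)
    for n in ("flacon","flacon_label","flacon_back","dropper_a","stand"):
        print(k,n,[(np.round(d["at"]),round(d["confidence"],2)) for d in tip_of("wrist",n)[:4]])
    print(np.round(proj(P,[[.478,.125,.1],[.478,.125,.008],[.625,-.154,.006]])),read_time_s())
cv2.imwrite("pics/w01.png",cv2.resize(np.hstack([cv2.imread(f"pics/w{k}.png") for k in (0,1)]),(800,300)))
```

```text
[0.407 0.055 0.3  ] 4.4667
0 flacon [(array([300., 115.]), 0.71)]
0 flacon_label [(array([304., 133.]), 0.73)]
0 flacon_back [(array([305., 100.]), 0.56)]
0 dropper_a [(array([428., 149.]), 0.97), (array([432.,  35.]), 0.92), (array([371., 116.]), 0.84), (array([235., 117.]), 0.64)]
0 stand [(array([303., 117.]), 0.8)]
[[311. 123.]
 [304. 115.]
 [589.  40.]] 6.45
1 flacon []
1 flacon_label [(array([234., 115.]), 0.96)]
1 flacon_back [(array([229.,  83.]), 0.77)]
1 dropper_a [(array([162., 100.]), 0.79), (array([291.,  15.]), 0.75), (array([301.,  98.]), 0.7), (array([361.,  14.]), 0.68)]
1 stand [(array([233.,  99.]), 0.83)]
[[217. 102.]
 [232.  99.]
 [525.  19.]] 7.3667
```

View pics/w0.png

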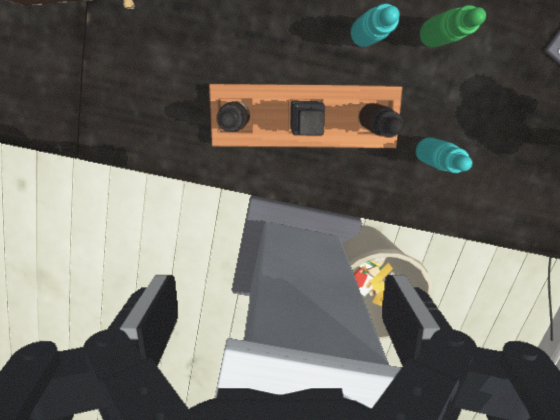

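View pics/w1.png

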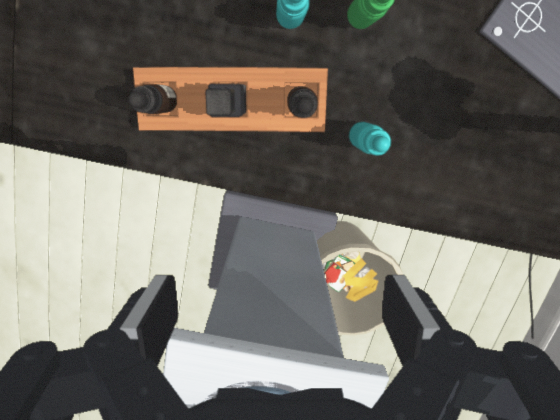

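Both wrist views show the stand with the flacon in the middle pocket (cap at about (311,118) in w0 and (229,99) in w1) and a dropper in each end pocket. The plate ring shows in w1 at (529,17). The turquoise and green bottles are outside the stand.

Run:
```python
from h import *
np.set_printoptions(precision=4,suppress=True)
cs=[];Ps=[]
for k in (0,1):
    P=np.load(f"w{k}.npy",allow_pickle=True).item();Ps.append(P); im=cv2.imread(f"pics/w{k}.png")
    hsv=cv2.cvtColor(im,cv2.COLOR_BGR2HSV); m=cv2.inRange(hsv,(5,110,90),(20,255,255)); m[170:]=0
    m=cv2.morphologyEx(m,cv2.MORPH_CLOSE,np.ones((5,5)))
    c=max(cv2.findContours(m,0,cv2.CHAIN_APPROX_NONE)[0],key=cv2.contourArea); h=cv2.convexHull(c)[:,0]
    w=np.array([onz(ray(P,p),.024)[:2] for p in h]); r=cv2.minAreaRect((w*1000).astype(np.float32)); print("stand",k,r)
    bx=cv2.boxPoints(r)/1000; cs.append(proj(P,np.c_[bx,np.full(4,.024)]))
# corner triangulation: match by image order
o=[c[np.lexsort((c[:,1]>c[:,1].mean(),c[:,0]>c[:,0].mean()))] for c in cs]
for i in range(4): print("corner",tri([ray(Ps[k],o[k][i]) for k in (0,1)]))
S,D=camera_params("scene"),camera_params("side")
r0,r1=ray(Ps[0],(311,117)),ray(Ps[1],(229,99))
print("captop",tri([r0,r1]),onz(r0,.1),onz(r1,.1))
print("label",tri([ray(Ps[0],(304,133)),ray(Ps[1],(234,115)),ray(S,(239,301))]))
print("ring",onz(ray(Ps[1],(529,17)),.006),tri([ray(Ps[1],(529,17)),ray(S,(284,225)),ray(D,(325,295))]))
```

```text
stand 0 ((478.1953430175781, 125.05062866210938), (63.1088752746582, 194.7707977294922), 11.874969482421875)
stand 1 ((478.2413635253906, 124.81753540039062), (63.014076232910156, 194.3620147705078), 11.880717277526855)
corner (array([0.489 , 0.2272, 0.0219]), [0.0, 0.0])
corner (array([0.4269, 0.2142, 0.0219]), [0.1, 0.1])
corner (array([0.5291, 0.0362, 0.0238]), [0.0, 0.0])
corner (array([0.4674, 0.0232, 0.0239]), [0.0, 0.0])
captop (array([0.4803, 0.1219, 0.055 ]), [0.2, 0.2]) [0.4829 0.1263 0.1   ] [0.4826 0.1162 0.1   ]
label (array([0.463 , 0.1192, 0.0289]), [3.5, 2.2, 1.7])
ring [ 0.6283 -0.1571  0.006 ] (array([ 0.6258, -0.1551,  0.0058]), [2.8, 2.7, 1.0])
```

Run:
```python
from h import *
move_ptp([.5,-.03,.30],quat(ax(np.radians(-50)),[0,0,-1])); pause(.2)
P=camera_params("wrist"); im=read_camera("wrist"); cv2.imwrite("pics/w2.png",im[:,:,::-1]); np.save("w2.npy",P,allow_pickle=True)
print([(n,tip_of("wrist",n)[:2]) for n in ("camera_stand","lens")], read_time_s(), np.round(proj(P,[[.626,-.155,.006],[.556,-.358,.006],[.583,-.27,.272]])))
```

```text
[('camera_stand', []), ('lens', [])] 8.5667 [[ 265.   -8.]
 [ 450. -122.]
 [ 512. -290.]]
```

View pics/w2.png

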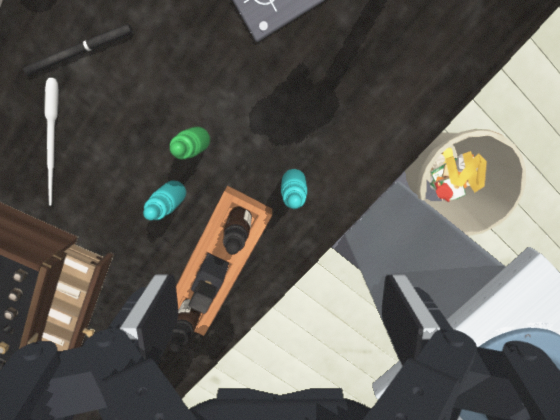

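w2 shows the plate's near corner at (258,42). Its end edge runs to (235,0) and its long edge to (327,0), and the ring is cut by the top border near (263,-5).

Run:
```python
from h import *
np.set_printoptions(precision=4,suppress=True)
P=np.load("w2.npy",allow_pickle=True).item(); P1=np.load("w1.npy",allow_pickle=True).item()
c,e,l,g=[onz(ray(P,p),.006) for p in ((258,42),(235,0),(327,0),(263,-6))]
a=np.degrees(np.arctan2(*(c-l)[1::-1])); b=np.degrees(np.arctan2(*(e-c)[1::-1]))
print(c,a,b,g)
for yaw in (np.radians(69),np.radians(70),np.radians(71)):
    d=ax(yaw);n=ax(yaw+np.pi/2)
    for s in (-1,1): print(yaw,s,c-d*.034+s*n*.04)
```

```text
[ 0.6005 -0.1125  0.006 ] 69.88564940751033 -20.432820682699944 [ 0.6262 -0.1522  0.006 ]
1.2042771838760873 -1 [ 0.6256 -0.1586  0.006 ]
1.2042771838760873 1 [ 0.5509 -0.1299  0.006 ]
1.2217304763960306 -1 [ 0.6264 -0.1582  0.006 ]
1.2217304763960306 1 [ 0.5513 -0.1308  0.006 ]
1.239183768915974 -1 [ 0.6272 -0.1577  0.006 ]
1.239183768915974 1 [ 0.5516 -0.1317  0.006 ]
```

Run:
```python
from h import *
q=quat(ax(np.radians(11.88)),[0,0,-1])
move_gripper(.055,25)
move_ptp([.478,.125,.19],q)
movel([.478,.125,.051],speed=.1); print(read_time_s(),read_ft_force(),read_eef_pos(),read_finger_gap())
move_gripper(0.0,25); print(read_finger_gap(),read_grasp_force(),read_ft_force())
movel([.478,.125,.19],speed=.1); pause(.2)
print(read_time_s(),read_finger_gap(),read_grasp_force(),read_eef_pos())
cv2.imwrite("pics/w3.png",read_camera("wrist")[:,:,::-1])
```

```text
11.3083 [-0.84395324 -0.23162928  0.42519503] [0.47863979 0.12521011 0.05164776] 0.054901229091794825
0.029832984684333742 27.61492609977722 [-0.43864894  0.21550329  2.82441502]
13.3833 0.030001512393742078 27.13047981262207 [0.47767127 0.12488109 0.18945649]
```

View pics/w3.png

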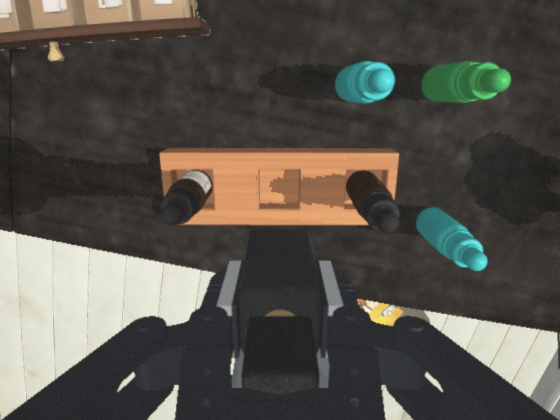

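The flacon is held squarely between the pads. Its pocket, around (280,188), is empty, and both droppers still stand at (188,195) and (374,200).

Run:
```python
from h import *
np.set_printoptions(precision=4,suppress=True)
d=ax(np.radians(69.8)); fx=np.r_[d[:2]*np.cos(np.pi/6),-.5]; fz=np.r_[d[:2]*.5,np.cos(np.pi/6)]
foc=np.array([.6265,-.156,.2]); p=foc+fx*.015+fz*.014; q=quat(fx,-fz)
movel([.478,.125,.24],speed=.15)
move_ptp(p+d*.12+[0,0,.02],q); print(read_time_s(),read_eef_pos(),read_grasp_force())
movel(p,q,speed=.08); pause(.5)
T=R.from_quat(read_tcp_rot()).as_matrix(); e=read_eef_pos()
print(read_time_s(),e-p,np.degrees(np.arccos(T[:,0]@fx)),read_finger_gap(),read_grasp_force(),"label",e-T[:,0]*.015+T[:,2]*.014)
for c in ("scene","side"):
    im=read_camera(c); cv2.imwrite(f"pics/{c}1.png",im[:,:,::-1]); P=camera_params(c)
    print(c,[(n,tip_of(c,n)[:1]) for n in ("flacon","flacon_label","flacon_back","lens")],proj(P,np.array([foc-fz*.029+fx*.015,foc,foc+fx*.03,foc-fx*.14])))
a,b=[cv2.imread(f"pics/{c}1.png") for c in("scene","side")]
P,Q=[np.int32(proj(camera_params(c),foc)[0]) for c in("scene","side")]
cr=lambda i,p:cv2.resize(i[max(p[1]-75,0):p[1]+75,max(p[0]-70,0):p[0]+70],(390,420),interpolation=cv2.INTER_CUBIC)
cv2.imwrite("pics/fin.png",np.hstack([cr(a,P),cr(b,Q)]))
```

```text
14.8917 [ 0.6738 -0.0238  0.2233] 27.157531678676605
17.0583 [ 0.  0. -0.] 0.004551517196633447 0.029522325983352412 27.15762287378311 label [ 0.6265 -0.156   0.2   ]
scene [('flacon', [{'at': [287.4, 177.6], 'confidence': 0.61}]), ('flacon_label', [{'at': [280.5, 167.5], 'confidence': 0.63}]), ('flacon_back', [{'at': [273.9, 176.3], 'confidence': 0.49}]), ('lens', [{'at': [324.0, 131.9], 'confidence': 0.57}])] [[284.0366 177.4635]
 [283.4362 167.2117]
 [274.1355 173.9607]
 [327.5713 135.1596]]
side [('flacon', [{'at': [327.2, 233.6], 'confidence': 0.83}]), ('flacon_label', [{'at': [334.6, 220.7], 'confidence': 0.82}]), ('flacon_back', [{'at': [328.0, 219.2], 'confidence': 0.87}]), ('lens', [])] [[328.8269 235.5915]
 [329.4708 221.6091]
 [328.3242 219.9843]
 [335.8469 230.6419]]
```

View pics/fin.png

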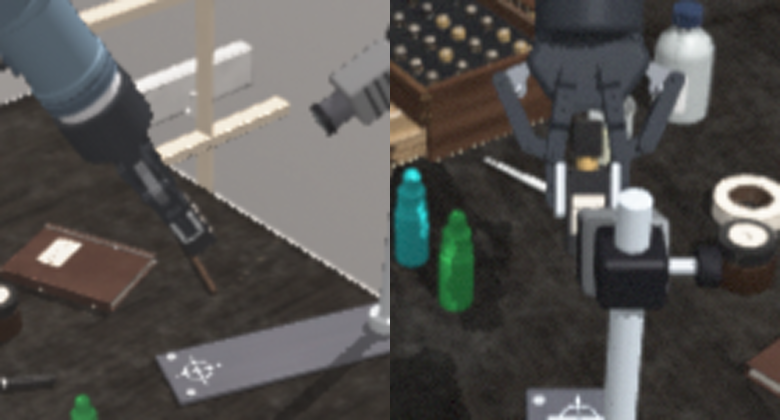

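The crops show the flacon held with its label side towards the lens and leaning back to match the camera. The projected label and base match what the networks report to within about 5 px. Nothing touches the camera or its stand.

```bash
python3 -c "
from bench import *
print(sign_off(),read_time_s(),read_grasp_force())"
```

```text
the job is handed in; nothing more can be done
the job is handed in; nothing more can be done
```

I handed the job in at about 17 s, with the flacon held still at about 27 N and its label at the measured focus point, square to the lens and cap end up; sign-off returned no verdict, and I did not look at the droppers again after the lift.

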